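# Issue one test slip from the spring-slide magazine and lay it in the measuring nest

## Robot

A 6-joint arm with a two-finger parallel gripper is mounted at the origin on the work surface; the furniture and walls round the work are solid. World frame = base frame: x ahead of the robot, y to its left, z up, the work surface at z = 0. Lengths are in m, angles in degrees, forces in N, time in s.
With the tool pointing down it reaches from about 0.275 to 0.725 m from the base axis. Payload 15.9 kg.
Tool frame: the origin (TCP) lies between the finger pads; the fingertips stand 8 mm ahead of it and the grasp point (between the pads) lies 11 mm behind it; z points along the fingers, y is the line along which they close (so a half turn about z gives the same grasp; the last joint's range is limited). The gripper opens to 85 mm and grips with 20 to 120 N. Pads are 22 mm wide; open, the fingers measure 114 mm over their backs; the gripper's body (76 mm by 85 mm) begins 54 mm behind the grasp point. The pads swing forward as they close: fully open they stand 13 mm farther back than shut.
Start: joints at [-75.688, 12.198, -1.971, 75.831, 0, 90], TCP at [0.124, -0.484, 0.239] pointing down, gripper open.
Joint ranges: [-170.91, 170.91], [-42.67, 98.43], [-65.05, 77.54], [-120.47, 116.71], [-90, 82.35], [-180, 180]. Speed limits (degrees/s): [108.29, 108.29, 136.94, 147.25, 180, 180].

## Interface

Orientations are given as a 3x3 rotation matrix whose columns are the frame's x, y, z axes.
In Python, from plant import robot gives the robot as it stands. The module is installed in compiled form; this text tells all that it offers.
- The arm moves only by the tool jog_arm, never from a script. Its argument "targets" is one flat list of numbers, 4 for each row, row after row: the shift along the tool's x, y, z in units of 40 mm (1.0 is 40 mm), then the turn about the tool's z in units of 6 degrees (1.0 is 6 degrees). In form: [dx, dy, dz, spin, dx, dy, dz, spin, ...]. A call has 1 to 10 rows; each row shifts and turns the commanded pose from where the row before left it, along the tool's axes as they then stand; what a row does not reach is not made up. A row lasts 1/10 s, in which the tool goes at most 50 mm and 8.59 degrees, less where a joint would pass 70% of its speed; a pose out of reach is approached as far as the arm can. A call is refused whole if a number of a shift passes 1 or a number of a turn 1, either way. A call with a gripper value outside its range is refused whole. "fingers" is the finger opening in mm, from 0 to 85.4, set as the call begins (left out, the last holds). The fingers move at their own pace and stop on an object; "grip_force" is the grip in N (left out, the last holds). Time passes only in rows, so rows that do not move let the fingers close. It gives the time, the measured TCP pose, the force, the opening and the grip force at its end, in the units of the state.
- robot.read_state(): the state, without advancing time (a new reading comes with each control period).
- robot.snapshot(name): name is "scene" or "top"; returns a dict with "img" (400x640x3 uint8, red, green, blue), "fx", "fy", "cx", "cy" (pixels), "dist" ([k1, k2, p1, p2, k3] as OpenCV has them; the pictures are not rectified), "rvec" (rotation vector, rad) and "tvec" (3), from world to camera coordinates, as OpenCV has them. Camera axes: x right, y down, z forward; pixel columns grow to the right and rows downward; lengths in m; the calibration is good to about 2 mm. A picture is of the moment at which its call begins. There is no depth.
- robot.sign_off(): hands the job in; it is judged then, once.
The state is a dict: "time": time; "joints": joint angles; "dq": joint speeds; "joint_torque": joint torques, N m; "tcp_pos": TCP position; "tcp_rot": TCP orientation; "force": force on the tool from outside, world axes, zero at the start; "moment": the same for the moment, N m; "grip_width": finger opening in m; "gripper_force": force on a finger pad.
Only numpy, scipy, OpenCV 4.12 (cv2) and the standard library are available. Lean on these libraries where they do the work, as an engineer would, in place of code of your own. Each camera call takes 0.05 s, during which the arm holds its last target. There are 200 camera calls.

## Task

Stand the small white post that blocks the magazine's ledge upright on free bench. Then push the magazine's spring slide right to its end stop, once, and let it go so that it snaps home by itself; this ejects one steel slip. Lay that slip flat in the nest between the two rails, its ends flush with the rail ends (you will have to set it down and take it by its ends), leaving the other slips in the magazine and every other thing on the bench where it is.

Things in the scene. Friction and masses are not known exactly. Their poses are not given: they have to be found in the camera images.
- magazine: Fixed aluminium slip magazine. Origin at bench level under the middle of its shaft; x along the slide's stroke, z up (mm here). Bed x -152 to 112, y +-43, top z = 8. Shaft: roofed tower x +-24, y +-39, top z = 58, holding three slips stacked flat, the lowest on the bed. A full stroke pushes the lowest out under the front wall onto the ledge; once the slide is home the next one drops.
- ledge (a point): Middle of an ejected slip's underside on the magazine's ledge (magazine x 77, y 0, z 8 mm; x along the stroke); the slip may coast a few mm farther. The ledge runs from magazine x 24 (shaft wall) to 112 between two guides, inner faces y +-31, outer +-39, tops z = 28: they cover the slip's ends, so there it can only be gripped across its 36 mm width, along x.
- slide (a joint): Travel of the spring slide along the magazine's +x, in m: 0 home, 0.078 at the end stop. Return spring 3 N at home, about 11 N at the end; when let go it snaps home in about half a second. At 0 the fin is 129 mm behind the magazine's origin.
- slide_grip (a point): Point to grip on the slide's upright black ribbed fin, 10 mm below its top. The fin is 26 mm along the magazine's x, 14 mm across (y), from z = 18.5 to 52.5 mm over the bench; this point is at z = 42, on the fin's middle, and moves with the slide. Pinch it across its 14 mm.
- slip_low: The lowest slip in the magazine, the one that is ejected: plain ground steel plate 36 (x) x 60 (y) x 12 mm, 0.08 to 0.17 kg, two small dark dots on top. Origin: centre of its underside. In the magazine its axes are those of the magazine.
- slip_mid: Second slip, same as the first, lying on it in the shaft.
- slip_top: Third slip, same, on top of the second.
- nest: Fixed measuring nest. Plate 100 (x) x 86 (y) x 8 mm; two dark steel rails along x, 60 long (x +-30), 12 wide, inner faces y +-21 (42 apart), tops z = 26. Origin: centre of the plate's underside, on the bench. The slip belongs flat on the plate (underside z = 8), 60 mm length along x, centred. The rails are higher than the slip: it can only be let go there when held by its two ends.
- post: Small white waisted post 24 mm in diameter, 30 mm high, standing on the ledge at the start (underside at z = 8). Origin: centre of its underside.
- column (a point): Foot of the tall dark blue column (about 0.5 m high) of the fixed roughness tester, on the black granite plate at the back left. Column, head and handwheel lie within about 0.13 m of this vertical axis; the granite plate (70 mm high) begins at world x = 0.555 m. Keep the wrist and forearm clear of the column.
- bottle: Bystander: oil bottle with a red spout, 38 mm in diameter, 115 mm high, standing; origin under its middle.
- tin: Bystander: round white open tin of small screws, 64 mm in diameter, 20 high; origin under its middle.
- micrometer: Bystander: micrometer lying flat, 48 (x) x 143 (y) x 15 mm; origin under its middle.
- vee: Bystander: steel V block 42 (x) x 50 (y) x 34 mm; origin under its middle.
- mouse: Bystander: black computer mouse 104 (x) x 60 (y) x 34 mm; origin under its middle.
- tape: Bystander: roll of tape lying flat, 100 mm in diameter, 25 high; origin under its middle.
- gauge: Bystander: steel gauge block on edge, 9 (x) x 35 (y) x 20 mm; origin under its middle.

How it is judged (in metres and radians):
On the way, in this order (a step that is already met when the one before it is completed fails the run):
1. the post stands upright on the bench, let go, before the slide is worked (height (world z) of post between -0.005 and 0.005 m and angle between post's own z axis and vertical below 0.12 rad and contact force between the fingers and post below 0.2 N and value of joint slide below 0.01 m), for 0.2 s.
2. the slide is pushed to its end stop (within 5 mm) (value of joint slide above 0.073 m), for 0.1 s.
3. the slide is let go and flies back by itself (over 0.1 m/s, fingers not touching it) (velocity of joint slide below -0.1 m/s and value of joint slide above 0.008 m and contact force between the fingers and magazine below 0.2 N), for 0.02 s.
At the end, for the whole second after the job is handed in: The lowest slip lies flat on the nest's plate between the rails, its length along them, centred within 8 mm along and 6 mm across; the slide is home within 4 mm; the other two slips are still in the shaft; the post stands upright on the bench; all let go and at rest (value of joint slide below 0.004 m and x of slip_low in the frame of nest between -0.008 and 0.008 m and y of slip_low in the frame of nest between -0.006 and 0.006 m and z of slip_low in the frame of nest between 0.005 and 0.011 m and angle between the y axis of slip_low and the x axis of nest, either way round below 0.12 rad and angle between slip_low's own z axis and vertical below 0.06 rad and linear speed of each of slip_low, post below 0.01 m/s and height (world z) of post between -0.005 and 0.005 m and angle between post's own z axis and vertical below 0.12 rad and contact force between the fingers and post below 0.2 N and x of slip_mid in the frame of magazine between -0.012 and 0.012 m and x of slip_top in the frame of magazine between -0.012 and 0.012 m); the robot touches nothing.
It fails at once if a second slip is pushed out of the magazine (x of any of slip_mid, slip_top in the frame of magazine above 0.03 m).
It fails at once if a bystander is shifted by more than 15 mm (distance of any of bottle, tin, micrometer, vee, mouse, tape, gauge from where it was at the start of the episode above 0.015 m).
It also fails if it takes over 72 s, if anything falls off the work surface, if the arm or the gripper's body presses on something with over 40 N, if the wrist force passes 120 N, or if a joint passes its speed limit or range.

## Working session

There is one attempt and no reset: what is moved stays moved. The work goes in short steps, Python scripts to look and compute and a tool call to move; the robot and the scene stay as the last step left them, time stands still between calls to the robot, and variables do not carry over. Pictures are saved under pics/ and viewed, at most 10 in all, crops included, and the job is handed in when it is done.

Besides the shell and the picture viewer there is one more tool, called as name(argument=value, ...), one argument or row to a line, values as JSON. jog_arm: Moves the arm, as the interface text tells. Its arguments: {"type":"object","properties":{"targets":{"type":"array"},"fingers":{"type":"number"},"grip_force":{"type":"number"}},"required":["targets"]}

```bash
mkdir -p pics
python3 - <<'E'
from plant import robot
import cv2,numpy as np
for n in("scene","top"):
    s=robot.snapshot(n); cv2.imwrite(f"pics/{n}0.png",s["img"][:,:,::-1])
    R=cv2.Rodrigues(np.array(s["rvec"]))[0]; print(n,s["fx"],s["cx"],s["cy"],s["dist"],(-R.T@np.array(s["tvec"]).ravel()).round(3),R.round(2).tolist())
st=robot.read_state();print(st["time"],st["tcp_pos"],np.round(st["tcp_rot"],3).tolist(),st["grip_width"])
E
```

```text
scene 514.8058819496388 325.3384772799202 195.94066492122627 [-0.01844714  0.          0.          0.          0.        ] [-0.71  -0.927  0.746] [[0.6, -0.8, 0.02], [-0.32, -0.26, -0.91], [0.73, 0.54, -0.41]]
top 480.8878253524032 319.25261938203107 197.86189719862415 [-0.10976026  0.          0.          0.          0.        ] [ 0.258 -0.056  1.683] [[0.03, -1.0, 0.01], [-0.99, -0.03, -0.13], [0.13, -0.0, -0.99]]
0.1 [ 0.12353538 -0.48419702  0.2388562 ] [[0.969, 0.247, -0.0], [0.247, -0.969, 0.001], [-0.0, -0.001, -1.0]] 0.08550369852933057
```

View pics/scene0.png

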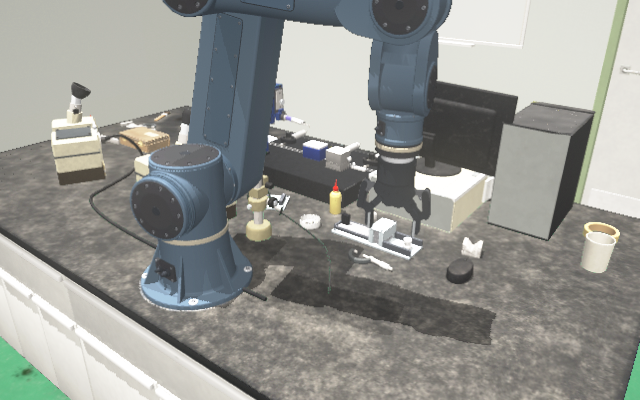

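View pics/top0.png

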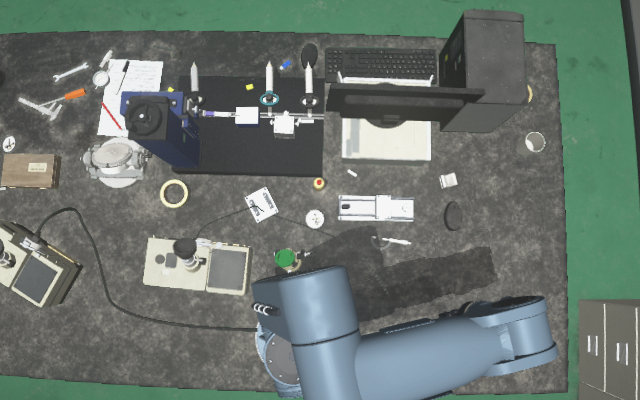

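The overview shows the magazine at about (375,207) in top and (380,235) in scene. The likely nest is at (262,204) in top. I'll zoom in on both views.

Run:
```python
import cv2,numpy as np
a=cv2.imread("pics/top0.png")[165:255,235:475]; b=cv2.imread("pics/scene0.png")[175:290,255:495]
a=cv2.resize(a,(800,300),interpolation=cv2.INTER_CUBIC);b=cv2.resize(b,(626,300),interpolation=cv2.INTER_CUBIC)
c=np.zeros((600,800,3),np.uint8);c[:300]=a;c[300:,:626]=b;cv2.imwrite("pics/crop0.png",c)
```

```text
(no output)
```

View pics/crop0.png

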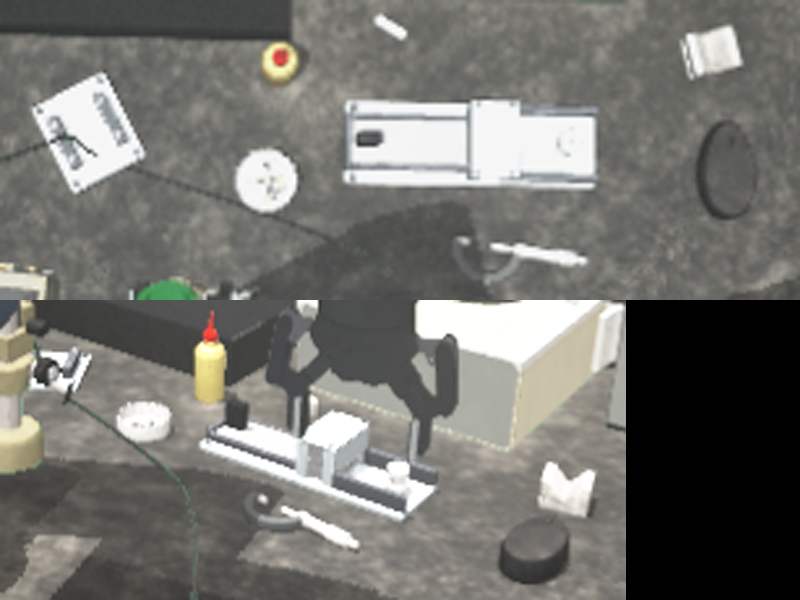

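```bash
cat > h.py <<'E'
import cv2,numpy as np
from plant import robot
def shot(n):
    s=robot.snapshot(n); s["K"]=np.array([[s["fx"],0,s["cx"]],[0,s["fy"],s["cy"]],[0,0,1.]])
    s["R"]=cv2.Rodrigues(np.array(s["rvec"],float))[0]; s["t"]=np.array(s["tvec"],float).ravel(); s["C"]=-s["R"].T@s["t"]; return s
def rays(s,p):
    u=cv2.undistortPoints(np.array(p,float).reshape(-1,1,2),s["K"],np.array(s["dist"],float))[:,0]
    d=np.c_[u,np.ones(len(u))]@s["R"]; return d/np.linalg.norm(d,axis=1)[:,None]
def plane(s,p,z):
    d=rays(s,p); return s["C"]+d*((z-s["C"][2])/d[:,2])[:,None]
def tri(s1,p1,s2,p2):
    d1,d2=rays(s1,[p1])[0],rays(s2,[p2])[0]
    k=np.linalg.lstsq(np.c_[d1,-d2],s2["C"]-s1["C"],rcond=None)[0]
    a,b=s1["C"]+k[0]*d1,s2["C"]+k[1]*d2; return (a+b)/2,np.linalg.norm(a-b)
def proj(s,P): return cv2.projectPoints(np.array(P,float).reshape(-1,1,3),np.array(s["rvec"],float),np.array(s["tvec"],float),s["K"],np.array(s["dist"],float))[0][:,0]
def blobs(s,box,f,k=4):
    """contours (px coords, full image) of mask f(float BGR-like RGB img) in an upsampled box x0,y0,x1,y1"""
    x0,y0,x1,y1=box; im=cv2.resize(s["img"][y0:y1,x0:x1],None,fx=k,fy=k,interpolation=cv2.INTER_CUBIC)
    c=cv2.findContours(f(im.astype(float)).astype(np.uint8),cv2.RETR_EXTERNAL,cv2.CHAIN_APPROX_NONE)[0]
    c=sorted(c,key=cv2.contourArea,reverse=True)
    return [(q[:,0].astype(float)+.5)/k-.5+[x0,y0] for q in c]
def rect(P):
    c,sz,a=cv2.minAreaRect((P[:,:2]*1000).astype(np.float32)); return np.round(c,1),np.round(sz,1),round(a,2)
E
python3 - <<'E'
from h import *
t=shot("top");s=shot("scene")
w=lambda th:(lambda im:im.min(2)>th)
for th in(110,130,150):
    for nm,b in(("nest",(240,180,285,228)),("mag",(332,188,422,228))):
        c=blobs(t,b,w(th))[0]; print(th,nm,rect(plane(t,c,.008)))
# rails of nest dark inside
for c in blobs(t,(240,180,285,228),lambda im:im.max(2)<120)[:5]: print("dark",rect(plane(t,c,.026)),c.mean(0).round(1))
f=blobs(t,(338,200,356,212),lambda im:im.max(2)<110)
for c in f[:2]: print("fin top",rect(plane(t,c,.0525)),c.mean(0))
for c in blobs(s,(335,200,355,226),lambda im:im.max(2)<70)[:2]: print("fin scene",c.min(0),c.max(0))
sh=s["img"][228:262,330:430]; 
o=cv2.resize(s["img"][195:265,325:435],None,fx=7,fy=7,interpolation=cv2.INTER_CUBIC)
o2=cv2.resize(s["img"][180:225,250:310],None,fx=7,fy=7,interpolation=cv2.INTER_CUBIC)
c=np.zeros((490,800,3),np.uint8);c[:,:770]=o;cv2.imwrite("pics/cs.png",c[:,:,::-1])
E
```

```text
110 nest (array([444.9, 140.8]), array([142.6, 160.2]), 13.26)
110 mag (array([ 454.1, -264.6]), array([140.8, 315.8]), 1.41)
130 nest (array([453.9, 141.9]), array([106.8,  91.5]), 29.23)
130 mag (array([ 458.5, -257.2]), array([282.5, 111.4]), 89.01)
150 nest (array([453.9, 141.3]), array([104.7,  89.4]), 29.01)
150 mag (array([ 453. , -261.1]), array([ 93.9, 267.7]), 0.65)
dark (array([455.1, 136.4]), array([168.3, 156.9]), 2.02) [262.4 205.1]
fin top (array([ 449.8, -152.3]), array([12.9, 24. ]), 1.54) [345.15540541 206.30067568]
fin top (array([ 441.8, -126.4]), array([20.6,  0.9]), 1.22) [337.74744898 208.43622449]
fin scene [340.875 214.125] [348.875 223.875]
fin scene [341.125 199.625] [354.375 206.875]
```

View pics/cs.png

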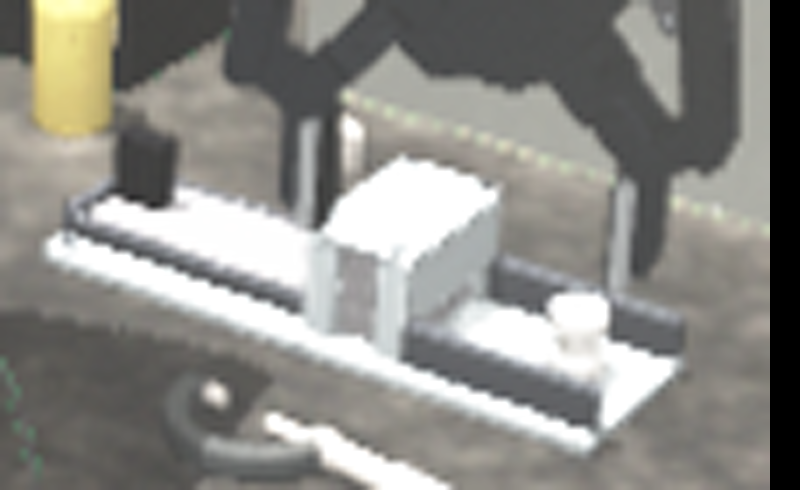

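The scene crop shows the fin top at about (146,130), the post top at about (578,300) and the bed corners at (45,250), (590,450) and (683,365), all in zoomed pixels. Next I'll get the poses by line fits and triangulation.

Run:
```python
from h import *
t=shot("top");s=shot("scene")
g=t["img"].astype(float).mean(2)
def cross(v,th,rev=False):
    idx=np.where(v>th)[0]; i=idx[-1] if rev else idx[0]; j=i+1 if rev else i-1
    return i+(v[i]-th)/(v[i]-v[j])*(j-i)
E={}
for nm,rev in(("far",0),("near",1)):
    for lab,cols in(("L",range(343,374)),("R",range(396,412))):
        pts=np.array([[c,187+cross(g[187:229,c],155,rev)] for c in cols]); E[nm+lab]=pts
    P=plane(t,np.vstack([E[nm+"L"],E[nm+"R"]]),.008)[:,:2]
    for k in range(3):
        a,b=np.polyfit(P[:,1],P[:,0],1); r=P[:,0]-a*P[:,1]-b; P=P[abs(r)<.0025]
    print(nm,"slope dx/dy",round(a,4),"x at y=-.261",round(a*-.261+b,4),len(P),r.std().round(4))
for nm,rev in(("left",0),("right",1)):
    pts=np.array([[330+cross(g[r,330:425],155,rev),r] for r in range(198,218)]); P=plane(t,pts,.008); print(nm,np.median(P[:,1]).round(4))
# corners in scene
c=np.array([[45,252],[590,440],[683,362]])/7+[325-.5,195-.5]
print("scene corners z=.006",plane(s,c,.006).round(4).tolist())
# fin / post / roof two views
print("fin",tri(t,(345.2,206.3),s,(325-.5+146/7,195-.5+131/7)))
pt=np.array([235+570/3.333,165+142/3.333])-.5
print("post top",tri(t,pt,s,(325-.5+578/7,195-.5+301/7)),plane(t,[pt],.038))
rp=np.array([[403,158],[500,190],[408,248],[318,224]])/7+[324.5,194.5]
print("roof scene z58",plane(s,rp,.058).round(4).tolist(),plane(s,rp,.058).mean(0))
# nest, both views
for cam,b in((t,(240,180,285,228)),(s,(262,186,300,222))):
    for th in(140,160,180):
        q=blobs(cam,b,lambda im:im.min(2)>th)[0]; print("nest",th,rect(plane(cam,q,.008)),len(q))
o=cv2.resize(s["img"][180:230,250:310],None,fx=8,fy=8,interpolation=cv2.INTER_CUBIC)
o2=cv2.resize(t["img"][178:228,238:288],None,fx=6,fy=6,interpolation=cv2.INTER_CUBIC)
c=np.zeros((400,800,3),np.uint8);c[:,:480]=o;c[:300,500:800]=o2;cv2.imwrite("pics/nest.png",c[:,:,::-1])
```

```text
far slope dx/dy 0.0313 x at y=-.261 0.4944 46 0.0007
near slope dx/dy -0.0066 x at y=-.261 0.4065 47 0.0004
left -0.1317
right -0.3948
scene corners z=.006 [[0.4079, -0.1292, 0.006], [0.4151, -0.3903, 0.006], [0.4935, -0.3911, 0.006]]
fin (array([ 0.44931552, -0.15162051,  0.05513625]), np.float64(0.00018077471090109106))
post top (array([ 0.45361659, -0.36084301,  0.04163615]), np.float64(5.225914474759696e-05)) [[ 0.45406506 -0.36154201  0.038     ]]
roof scene z58 [[0.4913, -0.2552, 0.058], [0.491, -0.3024, 0.058], [0.423, -0.2985, 0.058], [0.418, -0.2587, 0.058]] [ 0.45579153 -0.27868921  0.058     ]
nest 140 (array([453.8, 141.4]), array([105.5,  90.6]), 28.93) 386
nest 160 (array([453.8, 141.3]), array([104.3,  88.5]), 28.53) 382
nest 180 (array([454.2, 141.2]), array([103. ,  87.5]), 28.9) 615
nest 140 (array([450.4, 140.7]), array([127.7,  95.8]), 31.02) 452
nest 160 (array([456.3, 128.7]), array([122.9,  64.6]), 29.12) 304
nest 180 (array([464.3, 115.5]), array([117.6,  34.3]), 27.55) 207
```

View pics/nest.png

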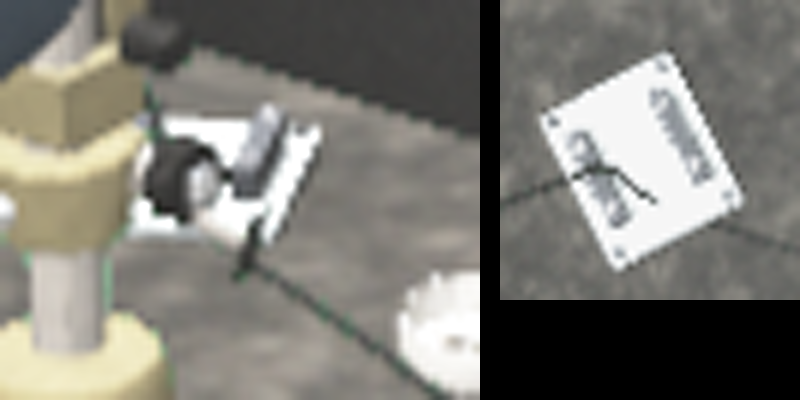

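Run:
```python
from h import *
t=shot("top");s=shot("scene")
print("nest corner", tri(t,(238+169/6-.5,178+52/6-.5),s,(250+322/8-.5,180+125/8-.5)))
for n,p in dict(cab1=(290,220),cab2=(335,238),micL=(374,240),micR=(412,242),mouse=(453,215),mouseT=(444,215),mouseB=(453,228),bottle=(319,184),tin=(315,218),gauge=(352,173),box=(390,161),vee=(448,180),scopeL=(280,262)).items(): print(n,plane(t,[p],0)[0,:2].round(3))
for n,p in dict(cab1=(290,222),cab2=(320,262),cab3=(330,290),micL=(352,255),micR=(392,270),mouse=(460,270),spotm=(400,250)).items(): print("S",n,plane(s,[p],0)[0,:2].round(3))
for P in([.35,-.385,0],[.345,-.13,0],[.345,-.1,0]): print(P,proj(t,P),proj(s,P))
st=robot.read_state();print(st["time"],st["force"],st["joints"])
```

```text
nest corner (array([0.51804438, 0.12699376, 0.01184843]), np.float64(0.00011803170201762755))
cab1 [0.402 0.038]
cab2 [ 0.343 -0.121]
micL [ 0.34  -0.258]
micR [ 0.336 -0.392]
mouse [ 0.435 -0.539]
mouseT [ 0.434 -0.507]
mouseB [ 0.389 -0.539]
bottle [ 0.533 -0.06 ]
tin [ 0.412 -0.05 ]
gauge [ 0.576 -0.177]
box [ 0.623 -0.312]
vee [ 0.56  -0.522]
scopeL [0.255 0.068]
S cab1 [0.383 0.011]
S cab2 [ 0.252 -0.206]
S cab3 [ 0.163 -0.305]
S micL [ 0.337 -0.254]
S micR [ 0.339 -0.381]
S mouse [ 0.451 -0.526]
S spotm [ 0.445 -0.347]
[0.35, -0.385, 0] [[410.00662175 237.93158375]] [[395.23147738 268.65482956]]
[0.345, -0.13, 0] [[337.48918004 237.56706829]] [[318.50129704 240.37484771]]
[0.345, -0.1, 0] [[328.91222469 237.34233266]] [[310.47455929 237.29285824]]
0.4 [ 0.54539181 -0.34385321  0.2755182 ] [-7.56883925e+01  1.22012262e+01 -1.97856312e+00  7.58307050e+01
  9.44158467e-04  8.99998666e+01]
```

Nest triangulates to z≈0.012 against 0.008, and the post top to 0.042 against 0.038, so heights are fine to within about 4 mm. I'll start moving to the post.

jog_arm(
  targets=[0,0,0,0.8,0,0,0,0.8,0,0,0,0.58,0.9,-0.31,0,0,0.9,-0.31,0,0,0.9,-0.31,0,0,0.9,-0.31,0,0,0.9,-0.31,0,0,0.9,-0.31,0,0,0.9,-0.31,0,0],
  fingers=48,
  grip_force=30,
)

```text
time: 1.4
tcp_pos: [0.3751, -0.3915, 0.2394]
tcp_rot: [[1.0, 0.022, 0.0], [0.022, -1.0, -0.0], [0.0, 0.0, -1.0]]
force: [-0.3, -0.7, 0.1]
grip_width: 0.0481
gripper_force: 0.0
```

jog_arm(
  targets=[0.66,-0.24,0.5,0,0.66,-0.24,0.5,0,0.66,-0.24,0.5,0,0,0,0.9,0,0,0,0.9,0,0,0,0.7,0,0,0,0,0,0,0,0,0],
)

```text
time: 2.2
tcp_pos: [0.4522, -0.3618, 0.08]
tcp_rot: [[1.0, 0.021, -0.0], [0.021, -1.0, 0.0], [-0.0, -0.0, -1.0]]
force: [0.7, -1.0, 0.7]
grip_width: 0.0479
gripper_force: 0.0
```

Run:
```python
from h import *
s=shot("scene");t=shot("top")
o=cv2.resize(s["img"][190:265,330:440],None,fx=7,fy=7,interpolation=cv2.INTER_CUBIC)
cv2.imwrite("pics/p1.png",o[:,:,::-1]);print(robot.read_state()["tcp_pos"])
```

```text
[ 0.45308713 -0.36253371  0.08120527]
```

View pics/p1.png

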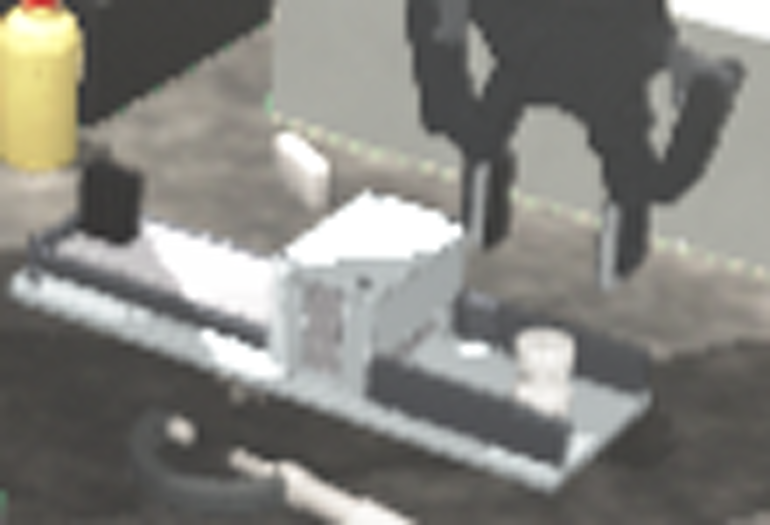

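The fingers at (485,200) and (615,240) straddle the post at (545,340) along the stroke. I'll go down.

jog_arm(
  targets=[0.02,-0.02,0.6,0,0,0,0.6,0,0,0,0.3,0,0,0,0,0],
)

```text
time: 2.7
tcp_pos: [0.4527, -0.3608, 0.019]
tcp_rot: [[1.0, 0.021, -0.001], [0.021, -1.0, 0.001], [-0.001, -0.001, -1.0]]
force: [0.4, 1.1, -0.4]
grip_width: 0.0479
gripper_force: 0.0
```

jog_arm(
  targets=[0,0,0,0,0,0,0,0,0,0,0,0,0,0,0,0,0,0,0,0],
  fingers=10,
)

```text
time: 3.2
tcp_pos: [0.4538, -0.3616, 0.0209]
tcp_rot: [[1.0, 0.021, 0.002], [0.021, -1.0, -0.001], [0.002, 0.001, -1.0]]
force: [-0.6, 0.9, 6.5]
grip_width: 0.0229
gripper_force: 29.1
```

jog_arm(
  targets=[0,0,-0.6,0,0,0,-0.6,0,0,0.55,0,0,0,0.55,0,0,0,0.55,0,0,0,0.5,0,0,0,0,0.6,0,0,0,0.5,0,0,0,0.2,0,0,0,0,0],
)

```text
time: 4.2
tcp_pos: [0.4546, -0.4466, 0.015]
tcp_rot: [[1.0, 0.022, -0.001], [0.022, -1.0, 0.001], [-0.001, -0.001, -1.0]]
force: [0.5, 0.9, 0.4]
grip_width: 0.0229
gripper_force: 29.6
```

Lower the last few mm.

jog_arm(
  targets=[0,0,0.04,0,0,0,0.03,0,0,0,0,0],
)

```text
time: 4.5
tcp_pos: [0.4552, -0.4472, 0.0133]
tcp_rot: [[1.0, 0.022, 0.001], [0.022, -1.0, -0.001], [0.001, 0.001, -1.0]]
force: [0.2, 0.2, -1.1]
grip_width: 0.0229
gripper_force: 29.6
```

jog_arm(
  targets=[0,0,0.02,0,0,0,0.015,0,0,0,0,0],
)

```text
time: 4.8
tcp_pos: [0.4553, -0.4473, 0.0128]
tcp_rot: [[1.0, 0.022, 0.001], [0.022, -1.0, -0.001], [0.001, 0.001, -1.0]]
force: [-3.7, 5.2, 18.6]
grip_width: 0.0229
gripper_force: 31.6
```

Contact with the bench. I'll release and lift.

jog_arm(
  targets=[0,0,0,0,0,0,0,0,0,0,0,0,0,0,0,0,0,0,-0.4,0,0,0,-0.7,0,0,0,-0.8,0,0,0,-0.6,0,0,0,0,0],
  fingers=48,
)

```text
time: 5.7
tcp_pos: [0.4562, -0.4482, 0.1147]
tcp_rot: [[1.0, 0.021, 0.004], [0.021, -1.0, -0.004], [0.004, 0.004, -1.0]]
force: [0.3, -0.5, 0.7]
grip_width: 0.0479
gripper_force: 0.0
```

Run:
```python
from h import *
s=shot("scene")
o=cv2.resize(s["img"][190:290,350:450],None,fx=5,fy=5,interpolation=cv2.INTER_CUBIC)
cv2.imwrite("pics/p2.png",o[:,:,::-1]);st=robot.read_state();print(st["tcp_pos"],st["joints"].round(1) if hasattr(st["joints"],"round") else st["joints"])
```

```text
[ 0.45559065 -0.44765734  0.11260676] [-44.5  31.2   7.1  65.8   0.  134.3]
```

View pics/p2.png

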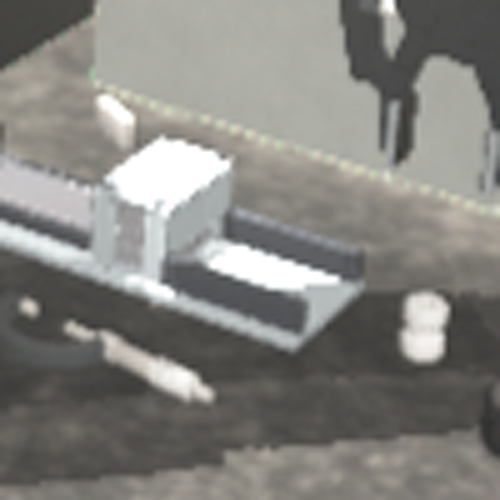

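The post stands upright at (425,330). Now to the fin.

jog_arm(
  targets=[0,-0.925,0,0,0,-0.925,0,0,0,-0.925,0,0,0,-0.925,0,0,0,-0.925,0,0,0,-0.925,0,0,0,-0.925,0,0,0,-0.925,0,0,0,0,0,-1,0,0,0,-1],
  fingers=30,
)

```text
time: 6.75
tcp_pos: [0.4479, -0.1497, 0.1102]
tcp_rot: [[0.972, 0.235, -0.001], [0.235, -0.972, 0.0], [-0.001, -0.001, -1.0]]
force: [0.1, -0.9, -0.6]
grip_width: 0.0298
gripper_force: 0.0
```

jog_arm(
  targets=[0,0,0,-1,0,0,0,-1,0,0,0,-1,0,0,0,-1,0,0,0,-1,0,0,0,-1,0,0,0,-1,0,0,0,-1,0,0,0,-1,0,0,0,-1],
)

```text
time: 7.75
tcp_pos: [0.4478, -0.1508, 0.11]
tcp_rot: [[0.284, 0.959, -0.002], [0.959, -0.284, 0.001], [0.0, -0.002, -1.0]]
force: [-1.0, 0.3, -0.0]
grip_width: 0.0306
gripper_force: 0.0
```

jog_arm(
  targets=[0,0,0,-1,0,0,0,-1,0,0,0,-1,0,0,0,0,0,0,0,0],
)

```text
time: 8.25
tcp_pos: [0.4481, -0.1509, 0.1105]
tcp_rot: [[-0.018, 1.0, -0.001], [1.0, 0.018, 0.0], [0.0, -0.001, -1.0]]
force: [-0.6, -0.0, -0.3]
grip_width: 0.0301
gripper_force: 0.0
```

jog_arm(
  targets=[0,0.03,0.7,0,0,0,0.7,0,0,0,0.35,0,0,0,0.19,0,0,0,0,0,0,0,0,0],
)

```text
time: 8.85
tcp_pos: [0.45, -0.1511, 0.034]
tcp_rot: [[-0.021, 1.0, 0.001], [1.0, 0.021, -0.0], [-0.0, 0.001, -1.0]]
force: [0.2, -1.0, -0.0]
grip_width: 0.0302
gripper_force: 0.0
```

jog_arm(
  targets=[0,0,0,0,0,0,0,0,0,0,0,0,0,0,0,0],
  fingers=5,
  grip_force=60,
)

```text
time: 9.25
tcp_pos: [0.4506, -0.1511, 0.0344]
tcp_rot: [[-0.021, 1.0, 0.002], [1.0, 0.021, -0.0], [-0.0, 0.002, -1.0]]
force: [1.3, 2.2, 6.8]
grip_width: 0.0131
gripper_force: 61.5
```

jog_arm(
  targets=[-0.2,0,0,0,-0.2,0,0,0,-0.2,0,0,0,-0.2,0,0,0,-0.2,0,0,0,-0.2,0,0,0,-0.2,0,0,0,-0.2,0,0,0,-0.15,0,0,0,0,0,0,0],
)

```text
time: 10.25
tcp_pos: [0.4511, -0.2207, 0.0343]
tcp_rot: [[-0.021, 1.0, 0.001], [1.0, 0.021, 0.001], [0.001, 0.001, -1.0]]
force: [-5.2, 9.3, 15.0]
grip_width: 0.0129
gripper_force: 62.9
```

jog_arm(
  targets=[-0.1,0,0,0,-0.1,0,0,0,-0.03,0,0,0,0,0,0,0],
)

```text
time: 10.65
tcp_pos: [0.4512, -0.2292, 0.0343]
tcp_rot: [[-0.021, 1.0, 0.0], [1.0, 0.021, 0.002], [0.002, 0.0, -1.0]]
force: [-5.8, 12.0, 17.2]
grip_width: 0.0127
gripper_force: 63.3
```

jog_arm(
  targets=[-0.03,0,0,0,0,0,0,0],
)

```text
time: 10.85
tcp_pos: [0.4512, -0.2293, 0.0343]
tcp_rot: [[-0.022, 1.0, 0.0], [1.0, 0.022, 0.004], [0.004, 0.0, -1.0]]
force: [-4.8, 21.3, 20.9]
grip_width: 0.013
gripper_force: 63.9
```

At the stop: the force jumped to 21 N with no travel. I'll release the slide.

jog_arm(
  targets=[0,0,0,0,0,0,0,0,0,0,0,0,0,0,0,0,0,0,0,0,0,0,0,0,0,0,0,0,0,0,0,0],
  fingers=34,
)

```text
time: 11.65
tcp_pos: [0.4514, -0.2314, 0.0335]
tcp_rot: [[-0.021, 1.0, -0.0], [1.0, 0.021, 0.0], [0.0, -0.0, -1.0]]
force: [-0.2, 0.6, -0.5]
grip_width: 0.0339
gripper_force: 0.0
```

jog_arm(
  targets=[0,0,-0.4,0,0,0,-0.8,0,0,0,-0.8,0,0,0,-0.8,0,0,0,0,1,0,0,0,1,0,0,0,1,0,0,0,1,0,0,0,1,0,0,0,1],
)

```text
time: 12.65
tcp_pos: [0.4514, -0.2313, 0.1455]
tcp_rot: [[0.574, 0.819, -0.0], [0.819, -0.574, 0.0], [-0.0, -0.0, -1.0]]
force: [-0.8, -0.3, -0.3]
grip_width: 0.0342
gripper_force: 0.0
```

jog_arm(
  targets=[0,0,0,1,0,0,0,1,0,0,0,1,0,0,0,1,0,0,0,1,0,0,0,1,0,0,0,1,0,0,0,1,0,0,0,1,0,0,0,0],
  fingers=52,
)

```text
time: 13.65
tcp_pos: [0.4514, -0.2313, 0.1455]
tcp_rot: [[1.0, 0.02, -0.0], [0.02, -1.0, 0.0], [-0.0, -0.0, -1.0]]
force: [0.3, -0.3, 0.1]
grip_width: 0.052
gripper_force: 0.0
```

Run:
```python
from h import *
s=shot("scene");t=shot("top")
o=cv2.resize(s["img"][195:265,325:435],None,fx=7,fy=7,interpolation=cv2.INTER_CUBIC)
cv2.imwrite("pics/p3.png",o[:,:,::-1]);st=robot.read_state();print(st["time"],st["tcp_pos"],st["force"])
```

```text
13.75 [ 0.45141953 -0.2313425   0.14550646] [0.67295528 0.70403768 0.02086665]
```

View pics/p3.png

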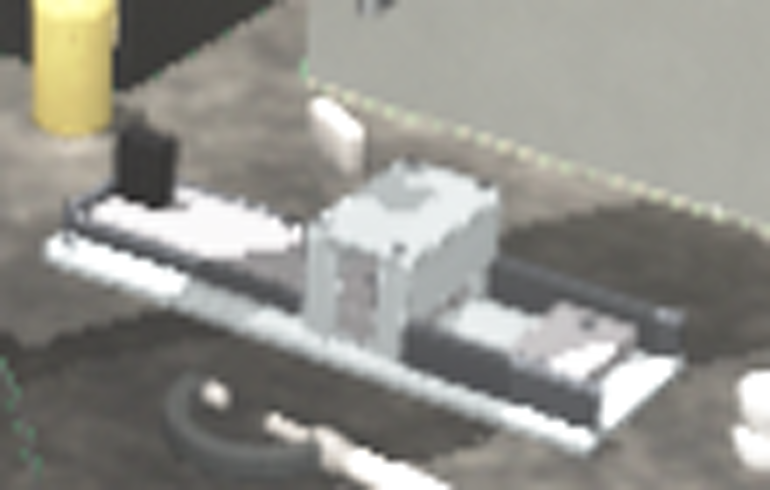

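The fin is home at (146,160), and the slip is on the ledge with its top far edge from (560,302) to (636,325).

Run:
```python
from h import *
s=shot("scene");t=shot("top")
c=np.array([[560,302],[636,325],[598,313],[513,345],[683,362]])/7+[324.5,194.5]
print(plane(s,c,.020).round(4).tolist())
print(plane(s,[[325-.5+146/7,195-.5+131/7]],.0525))
a=t["img"][202:214,392:424].mean(2).astype(int)
for r in a[::2]: print(*r)
print(plane(t,[[395,207],[425,207]],.02).round(4))
```

```text
[[0.4839, -0.3379, 0.02], [0.4861, -0.372, 0.02], [0.4854, -0.3549, 0.02], [0.4403, -0.3403, 0.02], [0.4707, -0.4013, 0.02]]
[[ 0.45380998 -0.14872353  0.0525    ]]
152 150 149 147 145 142 142 147 153 155 150 123 133 163 170 169 167 167 165 165 165 165 164 170 135 108 101 102 107 108 106 110
151 149 148 145 143 138 136 133 131 131 108 127 169 178 175 175 173 171 171 168 168 167 165 125 107 106 104 105 112 117 113 106
151 149 147 144 141 139 134 131 126 104 131 181 191 187 185 182 181 178 177 175 174 171 129 100 104 107 108 107 107 109 111 107
150 148 146 143 141 137 133 128 108 137 190 201 197 197 194 192 189 188 187 183 178 133 104 104 99 100 105 104 99 100 103 105
149 149 145 142 139 136 132 114 150 198 204 203 202 201 200 199 198 196 194 187 217 166 97 98 102 106 107 104 103 107 109 116
148 146 143 142 139 136 123 152 187 192 195 198 199 200 201 201 201 200 193 237 241 181 106 106 105 106 100 98 99 101 106 108
[[ 0.4556 -0.3279  0.02  ]
 [ 0.4584 -0.4338  0.02  ]]
```

The slip centre is at world y≈-0.357, which is magazine x≈76 as expected. Going to it.

jog_arm(
  targets=[0,0.8,0,0,0,0.8,0,0,0,0.8,0,0,0,0.75,0,0,0,0,0.8,0,0,0,0.8,0,0,0,0.8,0,0,0,0.55,0,0,0,0.2,0,0,0,0,0],
)

```text
time: 14.85
tcp_pos: [0.4539, -0.3572, 0.0192]
tcp_rot: [[1.0, 0.023, -0.001], [0.023, -1.0, 0.001], [-0.001, -0.001, -1.0]]
force: [0.2, -0.6, 0.4]
grip_width: 0.0522
gripper_force: 0.0
```

jog_arm(
  targets=[0,0,0,0,0,0,0,0,0,0,0,0,0,0,0,0,0,0,0,0],
  fingers=25,
  grip_force=50,
)

```text
time: 15.35
tcp_pos: [0.4547, -0.3577, 0.0206]
tcp_rot: [[1.0, 0.022, 0.001], [0.022, -1.0, -0.001], [0.001, 0.001, -1.0]]
force: [-1.1, 1.8, 6.7]
grip_width: 0.0344
gripper_force: 50.5
```

jog_arm(
  targets=[0,0,-0.4,0,0,0,-0.8,0,0,0,-0.8,0,-0.9,0,0,0,-0.9,0,0,0,-0.85,-0.3,0,0,0,-0.9,0,0,0,-0.9,0,0,0,-0.9,0,0,0,-0.9,0,0],
)

```text
time: 16.35
tcp_pos: [0.3448, -0.2026, 0.1001]
tcp_rot: [[1.0, 0.021, 0.001], [0.021, -1.0, -0.001], [0.001, 0.001, -1.0]]
force: [1.2, -0.3, -0.2]
grip_width: 0.0343
gripper_force: 50.8
```

jog_arm(
  targets=[0,-0.35,0.3,0,0,0,0.7,0,0,0,0.7,0,0,0,0.32,0,0,0,0.1,0,0,0,0,0],
)

```text
time: 16.95
tcp_pos: [0.3446, -0.1897, 0.0149]
tcp_rot: [[1.0, 0.022, -0.0], [0.022, -1.0, 0.0], [-0.0, -0.0, -1.0]]
force: [-0.4, 0.2, -0.9]
grip_width: 0.0342
gripper_force: 50.8
```

jog_arm(
  targets=[0,0,0.03,0,0,0,0.02,0,0,0,0,0],
)

```text
time: 17.25
tcp_pos: [0.3449, -0.1899, 0.0131]
tcp_rot: [[1.0, 0.021, 0.001], [0.021, -1.0, -0.0], [0.001, 0.0, -1.0]]
force: [-0.4, 0.0, -0.9]
grip_width: 0.0341
gripper_force: 50.8
```

jog_arm(
  targets=[0,0,0.02,0,0,0,0.01,0,0,0,0,0],
)

```text
time: 17.55
tcp_pos: [0.3449, -0.1899, 0.0125]
tcp_rot: [[1.0, 0.021, 0.001], [0.021, -1.0, -0.001], [0.001, 0.001, -1.0]]
force: [-6.7, 3.1, 26.6]
grip_width: 0.0341
gripper_force: 53.7
```

Set down with 27 N on the bench. I'll release, turn 90° and regrip by the ends.

jog_arm(
  targets=[0,0,0,0,0,0,0,0,0,0,0,0,0,0,-0.3,0,0,0,-0.8,0,0,0,-0.4,-1,0,0,0,-1,0,0,0,-1,0,0,0,-1,0,0,0,-1],
  fingers=50,
)

```text
time: 18.55
tcp_pos: [0.3445, -0.1896, 0.0715]
tcp_rot: [[0.853, 0.522, -0.0], [0.522, -0.853, 0.0], [-0.0, -0.0, -1.0]]
force: [0.3, -0.6, 0.1]
grip_width: 0.05
gripper_force: 0.0
```

jog_arm(
  targets=[0,0,0,-1,0,0,0,-1,0,0,0,-1,0,0,0,-1,0,0,0,-1,0,0,0,-1,0,0,0,-1,0,0,0,-1,0,0,0,-1,0,0,0,-1],
  fingers=74,
)

```text
time: 19.55
tcp_pos: [0.3445, -0.1896, 0.0714]
tcp_rot: [[-0.026, 1.0, -0.0], [1.0, 0.026, 0.0], [0.0, -0.0, -1.0]]
force: [0.3, 0.8, -0.4]
grip_width: 0.074
gripper_force: 0.0
```

Run:
```python
from h import *
s=shot("scene");t=shot("top")
a=cv2.resize(s["img"][215:275,270:350],(640,480),interpolation=cv2.INTER_CUBIC)
cv2.imwrite("pics/p4.png",a[:,:,::-1]);st=robot.read_state();print(st["time"],st["tcp_pos"],st["force"])
p=proj(s,[[.345,-.19,.012],[.375,-.19,.012],[.315,-.19,.012]]);print(((p-[270,215])*8).round())
```

```text
19.65 [ 0.34445985 -0.18961896  0.07141374] [ 0.26743066 -0.45337716 -0.19960604]
[[521. 225.]
 [570. 193.]
 [472. 258.]]
```

View pics/p4.png

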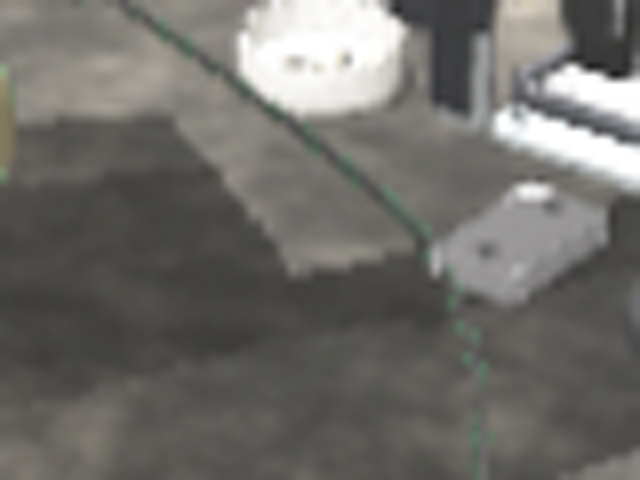

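The slip lies flat. Its dots at (487,250) and (553,206) average (520,228), against a predicted centre of (521,225). I'll lower.

jog_arm(
  targets=[0,0,0.6,0,0,0,0.6,0,0,0,0.3,0,0,0,0.1,0,0,0,0,0],
)

```text
time: 20.15
tcp_pos: [0.3443, -0.1895, 0.0073]
tcp_rot: [[-0.02, 1.0, -0.001], [1.0, 0.02, 0.0], [0.0, -0.001, -1.0]]
force: [-0.5, -0.7, 0.7]
grip_width: 0.0744
gripper_force: 0.0
```

jog_arm(
  targets=[0,0,0.03,0,0,0,0.03,0,0,0,0.02,0,0,0,0,0],
)

```text
time: 20.55
tcp_pos: [0.3447, -0.1897, 0.0045]
tcp_rot: [[-0.021, 1.0, 0.0], [1.0, 0.021, -0.0], [-0.0, 0.0, -1.0]]
force: [-0.1, -1.0, 1.2]
grip_width: 0.0742
gripper_force: 0.0
```

jog_arm(
  targets=[0,0,0,0,0,0,0,0,0,0,0,0,0,0,0,0,0,0,0,0],
  fingers=50,
  grip_force=50,
)

```text
time: 21.05
tcp_pos: [0.3446, -0.1897, 0.0047]
tcp_rot: [[-0.021, 1.0, 0.0], [1.0, 0.021, -0.0], [-0.0, 0.0, -1.0]]
force: [-3.5, 0.8, 11.6]
grip_width: 0.0585
gripper_force: 51.3
```

jog_arm(
  targets=[0,0,-0.4,0,0,0,-0.9,0,0,0,-0.9,0,0.913,0.323,0,0,0.913,0.323,0,0,0.913,0.323,0,0,0.913,0.323,0,0,0.913,0.323,0,0,0.913,0.323,0,0,0.913,0.323,0,0],
)

```text
time: 22.05
tcp_pos: [0.4296, 0.0696, 0.0924]
tcp_rot: [[-0.022, 1.0, 0.0], [1.0, 0.022, -0.0], [-0.0, 0.0, -1.0]]
force: [0.4, -0.4, -0.5]
grip_width: 0.0583
gripper_force: 55.8
```

jog_arm(
  targets=[0.913,0.323,0,0,0.913,0.323,0,0,0,0,0,-0.93,0,0,0,-0.93,0,0,0,-0.92,0,0,0,-0.92,0,0,0,-0.92,0,0,0,0,0,0,0,0],
)

```text
time: 22.95
tcp_pos: [0.4537, 0.1415, 0.0923]
tcp_rot: [[-0.481, 0.876, -0.0], [0.876, 0.481, 0.0], [0.0, -0.0, -1.0]]
force: [0.2, -0.5, -1.3]
grip_width: 0.0587
gripper_force: 55.7
```

jog_arm(
  targets=[0,0.02,0.6,0,0,0,0.6,0,0,0,0.25,0,0,0,0,0,0,0,0,0],
)

```text
time: 23.45
tcp_pos: [0.4547, 0.1419, 0.035]
tcp_rot: [[-0.483, 0.875, 0.0], [0.875, 0.483, 0.0], [-0.0, 0.0, -1.0]]
force: [1.3, -0.0, 0.4]
grip_width: 0.0585
gripper_force: 55.7
```

Run:
```python
from h import *
s=shot("scene");t=shot("top")
a=cv2.resize(s["img"][170:230,255:325],(560,480),interpolation=cv2.INTER_CUBIC)
b=cv2.resize(t["img"][180:230,240:285],(240,267),interpolation=cv2.INTER_CUBIC)
c=np.zeros((480,800,3),np.uint8);c[:,:560]=a;c[:267,560:]=b
cv2.imwrite("pics/p5.png",c[:,:,::-1]);st=robot.read_state();print(st["time"],st["tcp_pos"],st["force"])
```

```text
23.55 [0.45512501 0.14206189 0.03532071] [-0.10994921  0.57923105 -1.55202621]
```

View pics/p5.png

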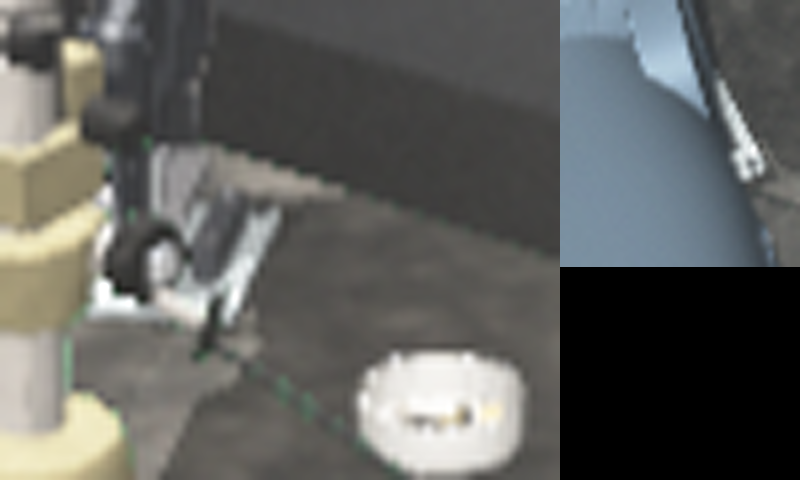

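The slip, at about (170,180), sits just above and inside the right rail at (220,240). The view is partly blocked, so I'll lower by feel.

jog_arm(
  targets=[0,0,0.06,0,0,0,0.06,0,0,0,0.06,0,0,0,0.06,0,0,0,0,0],
)

```text
time: 24.05
tcp_pos: [0.4541, 0.1418, 0.0243]
tcp_rot: [[-0.484, 0.875, -0.001], [0.875, 0.484, -0.0], [0.0, -0.001, -1.0]]
force: [0.5, 0.0, -0.6]
grip_width: 0.0583
gripper_force: 55.7
```

Now below the rail tops, with the slip's underside at about 20 mm, and no force. I'll continue.

jog_arm(
  targets=[0,0,0.06,0,0,0,0.06,0,0,0,0.06,0,0,0,0.04,0,0,0,0,0],
)

```text
time: 24.55
tcp_pos: [0.4542, 0.1418, 0.0156]
tcp_rot: [[-0.484, 0.875, -0.0], [0.875, 0.484, -0.0], [0.0, -0.0, -1.0]]
force: [-0.5, -0.3, -0.3]
grip_width: 0.0581
gripper_force: 55.7
```

jog_arm(
  targets=[0,0,0.02,0,0,0,0.02,0,0,0,0,0],
)

```text
time: 24.85
tcp_pos: [0.4544, 0.1418, 0.0142]
tcp_rot: [[-0.484, 0.875, -0.0], [0.875, 0.484, 0.0], [0.0, -0.0, -1.0]]
force: [0.2, -0.3, -0.4]
grip_width: 0.0582
gripper_force: 55.7
```

jog_arm(
  targets=[0,0,0.02,0,0,0,0.02,0,0,0,0.01,0,0,0,0,0],
)

```text
time: 25.25
tcp_pos: [0.4545, 0.1419, 0.0128]
tcp_rot: [[-0.484, 0.875, 0.0], [0.875, 0.484, 0.0], [-0.0, 0.0, -1.0]]
force: [-4.1, -0.8, 12.4]
grip_width: 0.0585
gripper_force: 57.2
```

Contact is at the expected height (tcp 0.0128). I'll release and lift.

jog_arm(
  targets=[0,0,0,0,0,0,0,0,0,0,0,0,0,0,-0.1,0,0,0,-0.3,0,0,0,-0.8,0,0,0,-0.9,0,0,0,-0.9,0,0,0,-0.9,0,0,0,0,0],
  fingers=74,
)

```text
time: 26.25
tcp_pos: [0.4566, 0.1425, 0.1738]
tcp_rot: [[-0.484, 0.875, 0.007], [0.875, 0.484, 0.002], [-0.001, 0.007, -1.0]]
force: [1.2, -0.4, 0.0]
grip_width: 0.0737
gripper_force: 0.0
```

jog_arm(
  targets=[0,0,-0.3,0,-0.9,0,0,0,-0.9,0,0,0,-0.9,0,0,0,-0.9,0,0,0,-0.9,0,0,0,-0.9,0,0,0,-0.9,0,0,0,0,0,0,0],
)

```text
time: 27.15
tcp_pos: [0.5772, -0.0819, 0.1798]
tcp_rot: [[-0.481, 0.877, -0.001], [0.877, 0.481, -0.001], [0.0, -0.001, -1.0]]
force: [-1.2, 1.5, 0.5]
grip_width: 0.074
gripper_force: 0.0
```

Run:
```python
from h import *
s=shot("scene");t=shot("top");st=robot.read_state();print(st["time"],st["tcp_pos"],st["force"])
a=t["img"].mean(2).astype(int)
for r in range(186,224,2): print(r,*a[r,245:280])
cv2.imwrite("pics/top_end.png",t["img"][:,:,::-1]);cv2.imwrite("pics/scene_end.png",s["img"][:,:,::-1])
print("fin",[ (plane(t,c,.0525).mean(0)).round(4) for c in blobs(t,(338,200,356,212),lambda im:im.max(2)<110)[:1]])
P=np.array([[.4543,.1415]]);R=np.array([[.875,-.484],[.484,.875]])
for n,c in dict(c=(0,0),e1=(.03,0),e2=(-.03,0),s1=(0,.018),s2=(0,-.018)).items(): print(n,proj(t,np.r_[P[0]+R@c,.02]).round(1))
```

```text
27.25 [ 0.57596902 -0.07910069  0.17997729] [0.20508964 0.42597488 0.17778455]
186 107 111 117 117 118 118 113 112 108 106 104 103 100 104 104 104 103 108 113 120 139 85 106 110 117 114 99 95 97 103 109 110 109 107 106
188 105 108 109 117 116 106 101 102 101 98 102 102 104 110 111 118 173 239 237 191 219 235 102 105 107 106 102 101 103 107 114 119 114 111 112
190 117 114 108 108 112 103 101 102 102 102 103 108 164 239 242 246 246 246 246 244 241 245 244 97 99 102 109 113 107 103 101 102 113 117 115
192 143 134 113 116 114 108 106 112 153 238 242 246 246 246 246 246 246 246 230 238 228 243 246 244 104 105 109 109 110 102 104 108 110 111 112
194 139 142 127 119 139 184 241 246 246 246 246 246 246 246 246 246 245 191 184 187 214 166 206 243 244 117 112 115 110 113 111 109 109 111 116
196 110 200 239 244 246 246 246 246 246 246 246 246 246 246 246 245 244 232 152 219 172 154 167 215 246 244 116 105 107 106 101 101 108 105 107
198 240 152 155 246 246 246 246 245 246 246 246 245 221 189 236 246 245 245 233 148 205 155 156 170 216 246 244 121 110 107 98 101 102 103 109
200 175 245 246 240 2
[... 1125 characters left out ...]
111 115 114 118 120 133 135 124 167 246 246 243 240 244 246 246 246 246 246 246 246 246 246 231 200 143 108 115 108 108 102 84 103 139 74
218 107 110 113 120 123 128 129 122 120 169 246 246 244 244 246 246 246 246 246 235 195 147 110 117 114 120 119 115 114 116 113 114 121 102 78
220 105 107 117 119 117 113 106 116 125 119 170 244 180 180 246 245 195 159 108 115 116 129 125 108 106 105 105 105 105 116 111 115 138 76 83
222 105 111 114 116 113 113 117 123 127 123 119 149 223 198 102 112 116 126 141 125 136 130 118 109 107 108 105 104 112 117 122 117 110 74 102
fin [array([ 0.4528, -0.1642,  0.0525])]
c [[260.5 203.7]]
e1 [[256.7 196.2]]
e2 [[264.4 211.3]]
s1 [[255.9 206.1]]
s2 [[265.1 201.4]]
```

Run:
```python
from h import *
A=cv2.imread("pics/scene0.png").astype(int);B=cv2.imread("pics/scene_end.png").astype(int)
for b in("fin",335,205,358,228),("tin",298,212,322,230),("mouse",440,255,478,285),("vee",460,235,486,260),("bottle",326,178,344,216):
    n,x0,y0,x1,y1=b; print(n,abs(A-B)[y0:y1,x0:x1].mean().round(1))
for im in(A,B):
    m=(im[205:226,338:356].max(2)<60); ys,xs=np.where(m); print("fin",xs.mean()+338,ys.mean()+205,len(xs),xs.min(),xs.max())
m=B[225:270,425:448].min(2)>150; ys,xs=np.where(m); print("post px",xs.min()+425,xs.max()+425,ys.min()+225,ys.max()+225)
print(proj(dict(shot("scene")),[[.455,-.4475,0],[.455,-.4475,.03]]))
```

```text
fin 23.5
tin 14.3
mouse 0.6
vee 0.4
bottle 5.3<stdin>:6: RuntimeWarning: Mean of empty slice.
  ret = ret.dtype.type(ret / rcount)
Traceback (most recent call last):
ValueError: zero-size array to reduction operation minimum which has no identity
```

Run:
```python
from h import *
A=cv2.imread("pics/scene0.png").mean(2).astype(int);B=cv2.imread("pics/scene_end.png").mean(2).astype(int)
for im in(A,B):
    for r in range(211,226,2): print(r,*im[r,336:362])
    print()
m=B[225:270,400:448]>150; ys,xs=np.where(m&(np.arange(400,448)>=424)); print("post px",xs.min()+400,xs.max()+400,ys.min()+225,ys.max()+225)
print(proj(shot("scene"),[[.455,-.4475,0],[.455,-.4475,.03]]))
```

```text
211 177 171 165 156 138 101 103 104 104 111 156 158 157 150 146 144 144 145 142 143 146 145 142 141 140 140
213 178 169 147 131 110 96 89 83 80 87 101 124 139 139 151 148 146 147 149 149 152 153 152 149 150 153
215 198 197 187 179 165 117 65 66 71 73 75 80 75 74 106 142 143 150 156 154 151 149 149 147 144 141
217 174 170 169 165 153 96 66 66 64 65 65 65 62 70 107 146 141 137 136 136 138 138 138 137 137 134
219 173 170 167 165 156 102 65 66 64 66 64 65 62 77 133 153 154 151 148 145 144 141 142 143 140 134
221 166 168 175 177 135 93 63 65 63 66 65 65 62 92 173 173 159 167 160 151 145 145 147 145 141 138
223 168 139 129 103 185 236 163 71 63 62 63 64 62 112 228 245 247 252 248 246 222 178 174 198 153 145
225 181 144 227 253 255 254 254 254 254 250 242 242 244 249 249 251 254 254 254 254 254 254 254 252 248 246

211 175 168 163 154 135 87 86 87 86 94 136 138 137 133 129 129 136 137 142 143 145 145 141 140 140 140
213 177 169 145 124 95 78 73 67 65 71 88 107 122 130 144 147 145 149 148 149 151 153 147 122 120 103
215 172 171 163 156 146 101 61 61 62 62 63 64 64 69 103 141 139 126 134 127 101 101 101 100 100 96
217 152 157 160 163 151 92 61 60 59 60 59 61 59 64 87 98 95 94 94 93 94 95 95 94 94 93
219 171 169 165 164 153 91 60 60 59 60 59 60 59 65 92 103 103 102 99 97 97 96 96 97 96 93
221 165 163 143 126 98 75 58 59 59 60 59 60 59 71 115 117 107 108 106 101 97 98 98 97 96 95
223 107 100 97 89 126 150 97 65 58 58 58 59 59 94 185 201 199 186 172 165 145 117 115 135 102 98
225 122 108 166 194 207 198 199 199 196 171 161 159 171 199 200 200 200 201 200 199 200 200 199 186 172 169

post px 424 447 225 262
[[433.86061582 259.94165285]
 [434.98945162 250.5555805 ]]
```

The fin is at the same pixels as at the start (only shadowed), so the slide is home. The slip's dots centre at (260.5,203), which matches the nest centre. Handing in.

```bash
python3 -c "
from plant import robot
print(robot.sign_off())"
```

```text
the job is handed in; nothing more can be done
None
```

I handed the job in at about 27 s of the 72 s allowed, but sign-off gave no verdict: by camera and force checks, the post stands on free bench, the slide was worked once and is home, and the slip lies flat in the nest, centred within about 2 mm.

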